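# Lock the vessel clamp shoe with a T-bolt

### The arm

A 6-joint arm with a two-finger parallel gripper is mounted at the origin on the work surface. World frame = base frame: x ahead of the robot, y to its left, z up, the work surface at z = 0. Lengths are in mm, angles in rad, forces in N, time in s.
With the tool pointing down it reaches from about 375 to 975 mm from the base axis. Payload 3.8 kg.
Tool frame: the origin (TCP) lies at the very end of the fingers, on their centre line; the grasp point (between the pads) lies 19 mm behind it (bot.grip_depth is the distance from the TCP to the grasp point, in mm); z points along the fingers, y is the line along which they close (so a half turn about z gives the same grasp; the last joint's range is limited). The gripper opens to 85 mm and grips with 20 to 120 N. Pads are 22 mm wide; open, the fingers measure 114 mm over their backs; the gripper's body (76 mm by 85 mm) begins 54 mm behind the grasp point. The pads swing forward as they close: fully open they stand 13 mm farther back than shut.
Start: joints at [-0.037, 0.264, 1.604, -0, 1.274, -0.037], TCP at [674.995, -0.002, 193.78] pointing down, gripper open.
Joint ranges: [-2.63, 2.63], [-0.94, 2.18], [0.31, 2.57], [-1.31, 4.45], [0, 2.66], [-2.55, 2.55]. Speed limits (rad/s): [2.57, 2.57, 3.14, 3.14, 3.14, 3.14].

### API

Orientations are given as [roll, pitch, yaw] about the fixed x, y, z axes, in that order (R = Rz(yaw) Ry(pitch) Rx(roll)).
In Python, from rig import bot, cams gives the robot as it stands.
- The arm moves only by the shell command python3 -m pendant 'ROWS' [FORCE]. ROWS is text: rows parted by semicolons, each of 7 numbers parted by spaces: the gripper's target within -1 to 1 (shut at 1, half-way at 0, fully open at -1), then the shift along the tool's x, y, z in mm, then the turn, a rotation vector about the tool's x, y, z in rad. In form: gripper x y z ax ay az; .... A call has exactly 8 rows; each row is the pose to reach, as a shift and turn from the pose commanded when the call began, along the tool's axes at that moment; what a row does not reach only later rows make up. A row lasts 1/8 s, in which the tool goes at most 62.5 mm and 10.7 degrees, less where a joint would pass 70% of its speed; a pose out of reach is approached as far as the arm can. A call with a gripper value outside its range is refused whole. The fingers move at their own pace and stop on an object; FORCE is the grip in N (left out, the last holds). Time passes only in rows, so rows that repeat a pose let the fingers close, or fill a call up. It gives the time, the measured TCP pose, the force, the opening and the grip force at its end, in the units of the state.
- bot.read_state(): the state, without advancing time (a new reading comes with each control period).
- cams.read_camera(name): name is "scene" or "side" or "wrist"; returns the picture (480x640x3 uint8, blue, green, red); there is no depth.
- cams.get_calibration(name): a dict with "fov_y" (degrees; the focal length in pixels is half the picture's height over the tangent of half this angle, whatever the lens; pixels are square), "cx", "cy" (the principal point, pixels), "cam_to_world" (4x4, takes a point from camera to world coordinates). Camera axes: x right, y up, looking along -z (the intrinsics and any distortion apply to the point x, -y, -z); pixel columns grow to the right and rows downward; lengths in mm; the calibration is good to about 2 mm. A picture is of the moment at which its call begins: read the wrist's pose just before it. get_calibration takes no time and is no camera call; for the wrist camera it gives the pose at the moment of the call.
- bot.hand_in(): hands the job in; it is judged then, once.
The state is a dict: "t": time; "joint_positions": joint angles; "joint_velocities": joint speeds; "joint_torque": joint torques, N m; "position": TCP position; "eef_rot": TCP orientation; "wrist_force": force on the tool from outside, world axes, zero at the start; "wrist_torque": the same for the moment, N m; "grip_width": opening from 0.0 (shut) to 1.0 (fully open); "grasp_force": force on a finger pad.
Only numpy, scipy, OpenCV 4.12 (cv2) and the standard library are available. Lean on these libraries where they do the work, as an engineer would, in place of code of your own. Each camera call takes 0.05 s, during which the arm holds its last target. There are 200 camera calls.

### The job

Take the T-bolt by its black tee knob out of its grey holder, lower its head lengthwise into the free part of the slot of the aluminium rail right down to the floor, and slide it along so that it enters the notch of the blue clamp shoe and pushes the shoe fully home against the glass vessel. Press it home firmly for a moment, with about 15 N and never more than 30 N, then give the knob a quarter turn so that the head is caught crosswise under the slot's lips, and let go with the shoe still home. Do not force the bolt on the rail (never above 40 N), keep the gripper off the rail and its glass vessel, and leave the other things on the bench where they are.

Things in the scene. Friction and masses are not known exactly. Their poses are not given: they have to be found in the camera images.
- bolt_grip (a point): Centre of the T-bolt's black tee knob (loose bolt, 100 to 210 g): a bar 40 mm long (x), 16 mm wide (y), 36 mm high (z, up the bolt's axis), yellow line along its top; grasp across the 16 mm. Below it a 14 mm stem 6 mm long, then a brass collar 26 mm in diameter whose top is 23.5 mm and underside 27.5 mm below this point, then the 12 mm neck and the head.
- bolt_foot (a point): Centre of the underside of the T-bolt's head, 58 mm below the knob's centre, same axes. The head is 30 mm long along x (parallel to the knob), 12 mm wide, 8 mm high.
- holder: Fixed grey block, 70 mm (x) by 50 by 34 mm high, origin at its underside. The T-bolt starts upright in its pocket, head 20 mm deep with 1.2 mm play each side; lift it 25 mm or more to clear the block.
- rail: Fixed aluminium slot rail, 60 mm wide, 28 mm high; origin at bench height below the locking pocket; x along the slot towards the vessel, y across, z up. The slot is 14.5 mm wide, open on top, floor 8 mm above the bench, from x = -140 mm on. A fixed glass vessel with blue flanges (104 mm in diameter, top 168 mm above the bench) stands on it with its axis at x = 175 mm.
- slot_entry (a point): Middle of the slot at the rail's top face (28 mm above the bench), at rail x = -95 mm: here the head can always be lowered in, clear of the shoe. Same axes as the rail.
- pocket (a point): Centre of the locking pocket on the slot's floor (8 mm above the bench), rail x = 0; red marks on the rail's sides. Below the lips (which are 18 to 28 mm above the bench) the slot widens here to an eight-sided undercut 35 mm across. Only here can the head turn, with about 1 mm play; elsewhere the slot's walls are plain. Axes as the rail. The bolt's axis is over it when the shoe is home.
- shoe_seat (a point): Point on the blue clamp shoe's top (36.5 mm above the bench) where the bolt's axis stands when its neck is at the closed end of the notch. The notch is 15 mm wide with a flared mouth 27 mm before this point, towards rail -x. The shoe's jaw, from 108 mm beyond this point, is 73 mm high above the bench. With the head on the slot's floor the bolt's collar passes 2 mm above the shoe.
- shoe (a joint): Travel of the shoe along rail +x: 0 = drawn back, 0.035 m = home, jaw against the vessel (hard stop; the seat is then over the pocket). Starts anywhere from 0 to 0.022 m, slides with a drag of about 4 N and stays where it is left.
- beaker: Glass beaker, bystander, 68 mm in diameter, 85 mm high; origin at its underside.
- jar: Amber jar with white cap, bystander, 54 mm in diameter, 75 mm high; origin at its underside.
- collar: Blue ring collar, bystander, lying flat, 72 mm in diameter, 16 mm high; origin at its underside.
- spanner: Steel spanner lying flat, bystander; origin at its middle on the bench.
Things that resemble listed ones, but are neither listed nor needed, are in the scene too. What is shaped like the part that bears bolt_grip but pink or red is not meant.

How it is judged (in metres and radians):
On the way, in this order (a step that is already met when the one before it is completed fails the run):
1. the T-bolt's head lies on the slot's floor before the shoe, lengthwise in the slot (z of bolt_foot in the frame of rail below 0.0115 m and y of bolt_foot in the frame of rail between -0.004 and 0.004 m and x of bolt_foot in the frame of rail between -0.13 and -0.04 m and angle between the x axis of bolt_foot and the x axis of rail, either way round below 0.15 rad), for 0.1 s.
2. the bolt, in the notch, holds the shoe home against the vessel with more than 9 N (z of bolt_foot in the frame of rail below 0.0115 m and y of bolt_foot in the frame of rail between -0.004 and 0.004 m and value of joint shoe above 0.0335 m and contact force between bolt and shoe above 9 N), for 0.2 s.
3. the knob is turned a quarter turn, the shoe still home (z of bolt_foot in the frame of rail below 0.0115 m and y of bolt_foot in the frame of rail between -0.004 and 0.004 m and value of joint shoe above 0.0325 m and angle between the x axis of bolt_foot and the y axis of rail, either way round below 0.26 rad), for 0.1 s.
At the end, for the whole second after the job is handed in: The bolt stands released and at rest, upright within 7 degrees, its head on the slot's floor (within 3.5 mm) in the pocket (within 4 mm along and across), turned crosswise to the slot within 15 degrees, and the shoe is home within 2.5 mm (all of step 3 and x of bolt_foot in the frame of pocket between -0.004 and 0.004 m and angle between bolt_foot's own z axis and vertical below 0.12 rad and linear speed of bolt below 0.02 m/s and angular speed of bolt below 0.3 rad/s); the robot touches nothing.
It fails at once if the bolt is pressed on the shoe with more than 30 N (contact force between bolt and shoe above 30 N).
It fails at once if the bolt is pressed or jammed on the rail with more than 40 N (contact force between bolt and rail above 40 N).
It fails at once if the robot touches the rail or the glass vessel on it (contact force between any of the fingers, the arm and rail above 3 N).
It fails at once if a bystander (beaker, jar, ring collar or spanner) is moved more than 15 mm (distance of any of beaker, jar, collar, spanner from where it was at the start of the episode above 0.015 m).
It also fails if it takes over 70 s, if anything falls off the work surface, if the arm or the gripper's body presses on something with over 40 N, if the wrist force passes 120 N, or if a joint passes its speed limit or range.

## Working session

There is one attempt and no reset: what is moved stays moved. The work goes in short steps, Python scripts to look and compute and a shell command to move; the robot and the scene stay as the last step left them, time stands still between calls to the robot, and variables do not carry over. Pictures are saved under pics/ and viewed, at most 10 in all, crops included, and the job is handed in when it is done.

```bash
ls; mkdir -p pics; python3 - <<'E'
from rig import bot,cams
import cv2,numpy as np
for n in("scene","side","wrist"):
    c=cams.get_calibration(n);print(n,{k:(np.round(v,3).tolist() if k=="cam_to_world" else v) for k,v in c.items()})
    im=cams.read_camera(n);cv2.imwrite(f"pics/{n}0.png",im)
print(bot.read_state(),bot.grip_depth)
E
```

```text
pics
scene {'fov_y': 53.87529828010291, 'cx': 319.6712277299744, 'cy': 251.94416217967498, 'cam_to_world': [[0.381, -0.697, 0.607, 1089.691], [0.924, 0.274, -0.266, -387.405], [0.019, 0.663, 0.749, 731.585], [0.0, 0.0, 0.0, 1.0]]}
side {'fov_y': 46.088004698279306, 'cx': 324.7502531801482, 'cy': 242.51244092346494, 'cam_to_world': [[-0.963, 0.12, -0.241, 336.904], [-0.269, -0.471, 0.84, 640.405], [-0.013, 0.874, 0.486, 560.235], [0.0, 0.0, 0.0, 1.0]]}
wrist {'fov_y': 61.431614854060356, 'cx': 313.7188656576802, 'cy': 242.94136219189656, 'cam_to_world': [[1.0, -0.0, 0.001, 675.67], [-0.0, 0.962, 0.273, 69.82], [-0.001, -0.273, 0.962, 373.576], [0.0, 0.0, 0.0, 1.0]]}
{'t': 0.15, 'joint_positions': array([-3.68899920e-02,  2.64612131e-01,  1.60508064e+00,  1.56648979e-05,
        1.27370585e+00, -3.68915452e-02]), 'joint_velocities': array([ 0.00186295, -0.00183577, -0.00364497, -0.00103787,  0.00024546,
       -0.0010879 ]), 'joint_torque': array([-4.44535381e-04, -5.15905774e+01, -3.67958951e+01, -2.06692371e-04,
        8.09489022e-03,  2.50629785e-05]), 'position': array([6.74353887e+02, 3.45257614e-02, 1.92715526e+02]), 'eef_rot': array([-3.13978847e+00, -8.15698695e-05,  1.57079321e+00]), 'wrist_force': array([0.12113001, 0.17543144, 0.27749126]), 'wrist_torque': array([ 0.03093154, -0.02783517,  0.01787474]), 'grasp_force': 0.0, 'grip_width': 0.9966565152691265} 18.700000000000003
```

View pics/scene0.png

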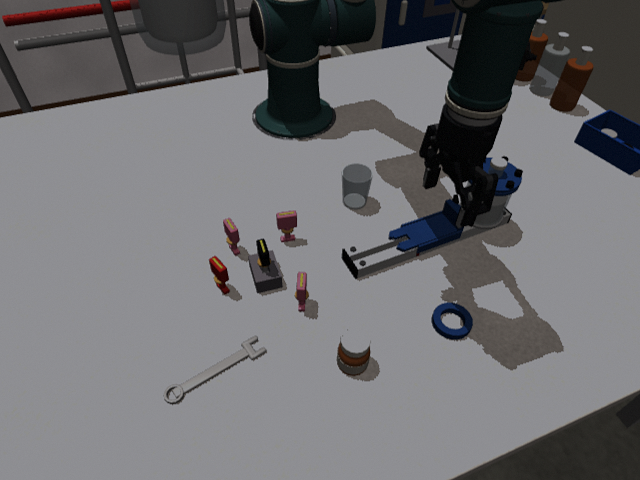

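View pics/side0.png

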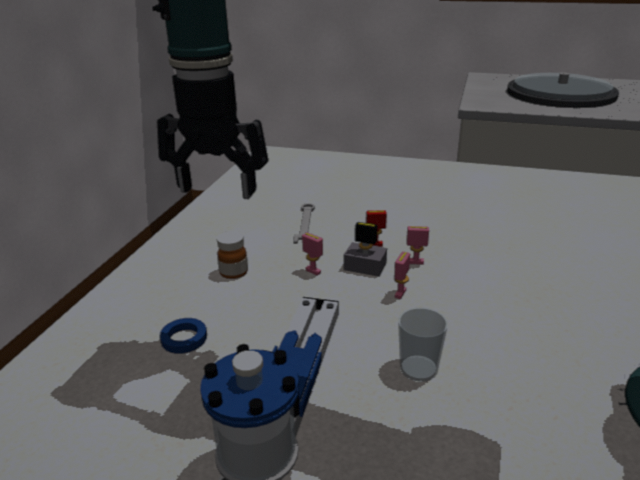

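The scene view shows the black knob with its yellow line at about (263,252) in the grey holder, with pink and red decoys around it. The rail runs from (345,262) to (510,215), with the blue shoe around (425,232). In the side view the knob is at (367,232), the rail's near end at (320,302), and the vessel at (250,400).

```bash
cat > h.py <<'E'
import numpy as np,cv2
def ray(c,u,v):
    f=240/np.tan(np.radians(c["fov_y"]/2));M=np.array(c["cam_to_world"])
    d=M[:3,:3]@np.array([(u-c["cx"])/f,-(v-c["cy"])/f,-1]);return M[:3,3],d/np.linalg.norm(d)
def plane(c,u,v,z):
    o,d=ray(c,u,v);return o+d*(z-o[2])/d[2]
def proj(c,p):
    f=240/np.tan(np.radians(c["fov_y"]/2));M=np.array(c["cam_to_world"]);q=M[:3,:3].T@(np.array(p)-M[:3,3])
    return np.array([c["cx"]-f*q[0]/q[2],c["cy"]+f*q[1]/q[2]])
def tri(a,b):
    (o,d),(p,e)=a,b;s=np.linalg.lstsq(np.c_[d,-e],p-o,rcond=None)[0];x,y=o+s[0]*d,p+s[1]*e;return (x+y)/2,np.linalg.norm(x-y)
E
python3 - <<'E'
from rig import cams
from h import *
cs,cd=cams.get_calibration("scene"),cams.get_calibration("side")
for n in("scene","side"):
    im=cv2.imread(f"pics/{n}0.png");h=cv2.cvtColor(im,cv2.COLOR_BGR2HSV);c=cams.get_calibration(n)
    m=cv2.inRange(h,(22,120,100),(38,255,255));k,l,s,ce=cv2.connectedComponentsWithStats(m)
    for i in range(1,k):
        if s[i,4]>3:print(n,"yellow",ce[i].round(1),s[i],plane(c,*ce[i],90).round(1))
print("knob tri",tri(ray(cs,263,252),ray(cd,367,232)))
for u,v in((343,250),(357,275),(510,215)):print("rail top",plane(cs,u,v,28).round(1))
print("side rail end",[plane(cd,u,v,28).round(1) for u,v in((303,298),(338,300))])
for n,c,uv in(("beaker",cs,(355,200)),("jar",cs,(352,370)),("collar",cs,(452,323)),("spanner",cs,(215,370))):print(n,plane(c,*uv,0).round())
a=cv2.imread("pics/scene0.png")[170:330,190:520];cv2.imwrite("pics/c.png",cv2.resize(a,None,fx=2.4,fy=2.4,interpolation=cv2.INTER_CUBIC))
E
```

```text
scene yellow [286.2 213.1] [279 212  15   3  19] [ 451.4 -181.8   90. ]
scene yellow [229.9 224.2] [227 220   7   9  21] [ 441.1 -291.8   90. ]
scene yellow [262.  245.5] [260 240   5  12  24] [ 515.8 -251.9   90. ]
scene yellow [217.  262.5] [213 258   9  10  20] [ 525.5 -338.3   90. ]
scene yellow [301. 280.] [300 274   3  13  28] [ 616.8 -214.2   90. ]
side yellow [422.5 227. ] [420 227   6   1   6] [ 415.7 -271.9   90. ]
side yellow [307.  233.5] [306 233   3   2   4] [ 609.8 -197.2   90. ]
side yellow [311.5 235.2] [310 235   4   2   4] [ 600.2 -192.9   90. ]
side yellow [402.2 256.4] [400 253   6   8  16] [ 435.  -159.5   90. ]
knob tri (array([ 515.21532545, -252.8092162 ,   74.86560852]), np.float64(5.404380852381162))
rail top [531.  -92.1  28. ]
rail top [599.3 -93.6  28. ]
rail top [570.8 286.1  28. ]
side rail end [array([585.4, -89.9,  28. ]), array([528. , -98.9,  28. ])]
beaker [378.   9.   0.]
jar [ 763. -179.   -0.]
collar [746.  32.   0.]
spanner [ 677. -393.    0.]
```

View pics/c.png

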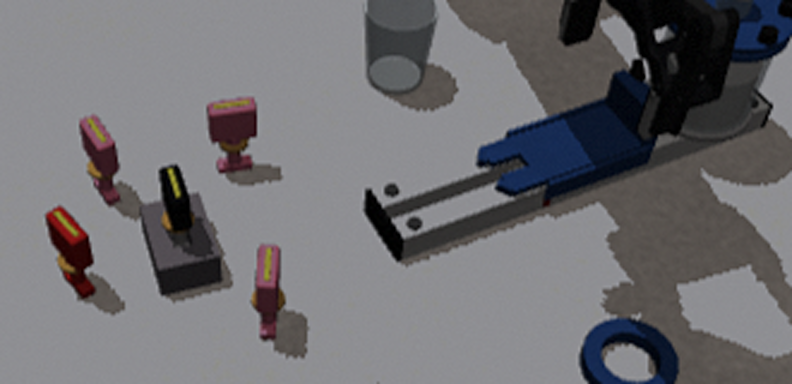

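The crop confirms it: black knob at crop (172,185), rail end at (385,225), shoe tines at (485,160) and (505,190). I'll move over the holder with the tool turned 90°.

```bash
python3 -m pendant '-1 -31 -20 -5 0 0 0.18; -1 -62 -40 -10 0 0 0.36; -1 -94 -60 -15 0 0 0.54; -1 -126 -80 -20 0 0 0.72; -1 -158 -100 -20 0 0 0.9; -1 -190 -120 -20 0 0 1.08; -1 -222 -140 -20 0 0 1.26; -1 -252 -158 -20 0 0 1.44'; python3 -m pendant '-0.2 0 0 0 0 0 0.13; -0.2 0 0 0 0 0 0.13;-0.2 0 0 0 0 0 0.13;-0.2 0 0 0 0 0 0.13;-0.2 0 0 0 0 0 0.13;-0.2 0 0 0 0 0 0.13;-0.2 0 0 0 0 0 0.13;-0.2 0 0 0 0 0 0.13'
python3 - <<'E'
from rig import bot,cams
from h import *
c=cams.get_calibration("wrist");im=cams.read_camera("wrist");cv2.imwrite("pics/w1.png",im)
print(c["cam_to_world"].round(3).tolist());print(bot.read_state()["position"])
h=cv2.cvtColor(im,cv2.COLOR_BGR2HSV);m=cv2.inRange(h,(22,120,80),(38,255,255));k,l,s,ce=cv2.connectedComponentsWithStats(m)
for i in range(1,k):
    if s[i,4]>20:
        p=np.argwhere(l==i)[:,::-1].astype(np.float32);(cc,wh,a)=cv2.minAreaRect(p);b=cv2.boxPoints((cc,wh,a))
        e=[(b[0]+b[1])/2,(b[2]+b[3])/2] if np.linalg.norm(b[0]-b[1])<np.linalg.norm(b[1]-b[2]) else [(b[1]+b[2])/2,(b[3]+b[0])/2]
        P=[plane(c,*x,90) for x in e];d=P[1]-P[0];print(ce[i].round(),s[i],((P[0]+P[1])/2).round(1),np.linalg.norm(d).round(1),"yaw",np.arctan2(d[1],d[0]).round(3))
# scene rail
c=cams.get_calibration("scene");im=cams.read_camera("scene");cv2.imwrite("pics/s1.png",im)
E
```

```text
t: 1.15
position: [515.9, -252.9, 213.4]
eef_rot: [-3.141, 0.0, 0.125]
wrist_force: [0.2, -0.1, 0.8]
grip_width: 0.999
grasp_force: 0.0
t: 2.15
position: [517.0, -252.0, 213.8]
eef_rot: [-3.142, 0.0, 0.001]
wrist_force: [0.7, -0.1, -0.3]
grip_width: 0.601
grasp_force: 0.0
[[0.001, 0.962, 0.272, 587.257], [-1.0, 0.001, -0.0, -251.303], [-0.0, -0.272, 0.962, 394.794], [0.0, 0.0, 0.0, 1.0]]
[ 516.9881788  -252.00400489  213.79779871]
[257. 100.] [248  81  19  40 194] [ 606.5 -210.9   90. ] 27.9 yaw 2.735
[313. 223.] [310 204   8  39 212] [ 516.9 -251.    90. ] 30.3 yaw 3.061
[326. 213.] [324 205   4  16  37] [ 525.2 -260.6   90. ] 11.8 yaw 3.062
[419. 221.] [413 204  13  36 169] [ 518.1 -332.7   90. ] 28.7 yaw -2.835
[364. 298.] [362 293   4  12  23] [ 454.1 -292.1   90. ] 9.9 yaw -2.882
[214. 307.] [210 305  10   5  39] [ 446.3 -169.9   90. ] 7.4 yaw -1.57
[357. 321.] [353 306   9  31 130] [ 433.7 -287.3   90. ] 28.1 yaw -2.978
```

View pics/w1.png

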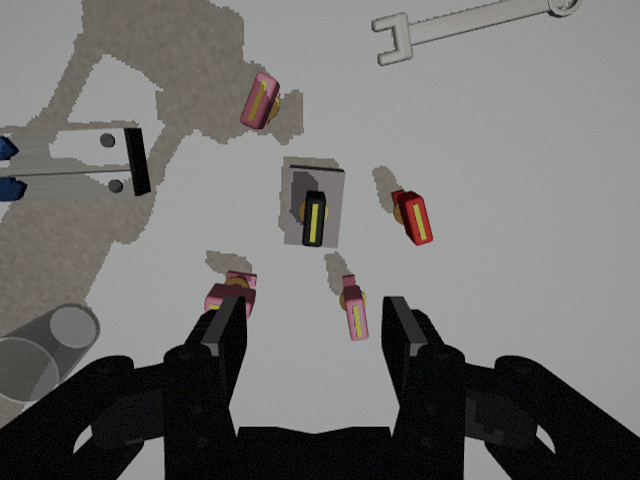

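The wrist view shows the black knob's yellow line at (313,223), which gives (517,-251) with yaw about -0.08. The rail's end cap is at (137,160), and the decoys are clear of the fingers. I'll descend and grip.

```bash
python3 -m pendant '-0.2 0 -1 20 0 0 0.08; -0.2 0 -1 42 0 0 0.08;-0.2 0 -1 64 0 0 0.08;-0.2 0 -1 86 0 0 0.08;-0.2 0 -1 108 0 0 0.08;-0.2 0 -1 130 0 0 0.08;-0.2 0 -1 148 0 0 0.08;-0.2 0 -1 157 0 0 0.08'; python3 -m pendant '-0.2 0 0 0 0 0 0; 1 0 0 0 0 0 0;1 0 0 0 0 0 0;1 0 0 0 0 0 0;1 0 0 0 0 0 0;1 0 0 0 0 0 0;1 0 0 0 0 0 0;1 0 0 0 0 0 0' 100
```

```text
t: 3.25
position: [516.4, -250.7, 55.5]
eef_rot: [-3.141, 0.002, -0.079]
wrist_force: [-0.1, -1.7, -0.5]
grip_width: 0.603
grasp_force: 0.0
t: 4.25
position: [517.0, -251.0, 56.7]
eef_rot: [-3.142, 0.0, -0.079]
wrist_force: [-0.4, 0.1, 0.8]
grip_width: -0.001
grasp_force: 0.0
```

The gripper shut fully, so the knob isn't between the pads. I'll look.

```bash
python3 - <<'E'
from rig import bot,cams
from h import *
a=cams.read_camera("scene");b=cams.read_camera("side")
a=cv2.resize(a[160:340,170:370],(667,600));b=cv2.resize(b[160:310,290:490],(667,500))
w=cams.read_camera("wrist")
cv2.imwrite("pics/m.png",np.hstack([cv2.resize(a,(400,360)),cv2.resize(b,(400,300))[:360] if 0 else np.vstack([cv2.resize(b,(400,300)),np.zeros((60,400,3),np.uint8)])]))
cv2.imwrite("pics/w2.png",w)
E
```

```text
(no output)
```

View pics/m.png

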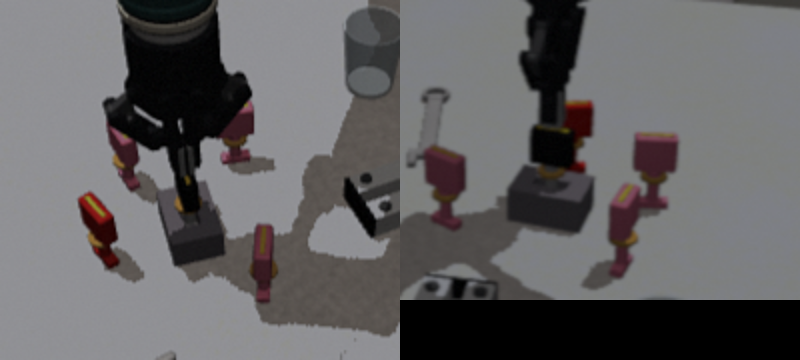

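In the side crop the shut fingers are behind and left of the knob. I'll check the wrist view.

View pics/w2.png

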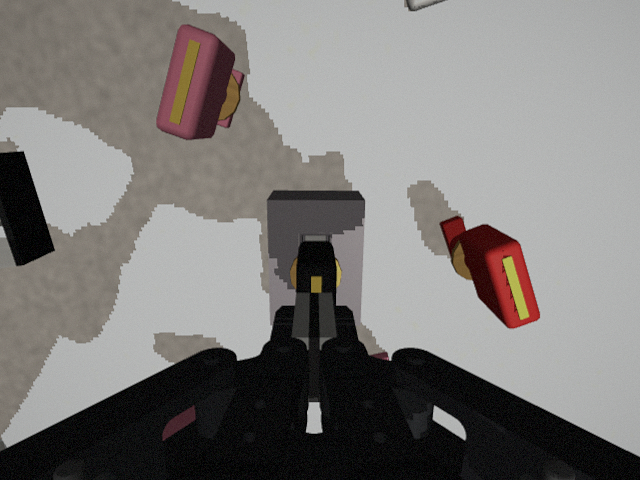

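```bash
python3 - <<'E'
from rig import bot,cams
from h import *
for n in("wrist","scene","side"):
    c=cams.get_calibration(n);print(n,"tcp",proj(c,bot.read_state()["position"]).round(),"pred yellow",proj(c,(517,-251,90)).round())
    im=cams.read_camera(n);m=cv2.inRange(cv2.cvtColor(im,cv2.COLOR_BGR2HSV),(22,120,70),(38,255,255));k,l,s,ce=cv2.connectedComponentsWithStats(m)
    print([(ce[i].round().tolist(),s[i].tolist()) for i in range(1,k) if s[i,4]>8])
print(c.keys())
E
```

```text
wrist tcp [315. 281.] pred yellow [316. 311.]
[([185.0, 81.0], [170, 40, 30, 84, 883]), ([515.0, 287.0], [502, 256, 27, 63, 622]), ([338.0, 274.0], [335, 260, 6, 27, 97]), ([316.0, 284.0], [311, 276, 11, 17, 184])]
scene tcp [264. 258.] pred yellow [263. 246.]
[([217.0, 262.0], [213, 258, 9, 10, 20]), ([301.0, 279.0], [301, 274, 2, 12, 13])]
side tcp [364. 242.] pred yellow [365. 226.]
[([402.0, 256.0], [400, 253, 6, 8, 16])]
dict_keys(['fov_y', 'cx', 'cy', 'cam_to_world'])
```

The bolt hasn't moved, and the fingers are shut at or above the knob's top without contact, which doesn't fit the reported TCP height. I'll raise the arm 60 mm and check the real tip position against the TCP.

```bash
python3 -m pendant '1 0 0 -4 0 0 0;1 0 0 -10 0 0 0;1 0 0 -20 0 0 0;1 0 0 -30 0 0 0;1 0 0 -40 0 0 0;1 0 0 -50 0 0 0;1 0 0 -60 0 0 0;1 0 0 -60 0 0 0'; python3 - <<'E'
from rig import bot,cams
from h import *
o=[]
for n in("scene","side"):
    c=cams.get_calibration(n);p=bot.read_state()["position"];t=proj(c,p);print(n,t)
    im=cams.read_camera(n);x,y=int(t[0])-60,int(t[1])-60
    q=cv2.resize(im[y:y+120,x:x+120],(400,400),interpolation=cv2.INTER_CUBIC);cv2.drawMarker(q,(int((t[0]-x)*3.33),int((t[1]-y)*3.33)),(0,255,0),0,14);o.append(q)
cv2.imwrite("pics/m3.png",np.hstack(o))
E
```

```text
t: 5.55
position: [517.8, -251.4, 118.1]
eef_rot: [3.141, -0.002, -0.079]
wrist_force: [0.6, -0.1, -0.1]
grip_width: -0.004
grasp_force: 0.0
scene [261.43612044 235.61987896]
side [364.9876603 212.1640026]
```

View pics/m3.png

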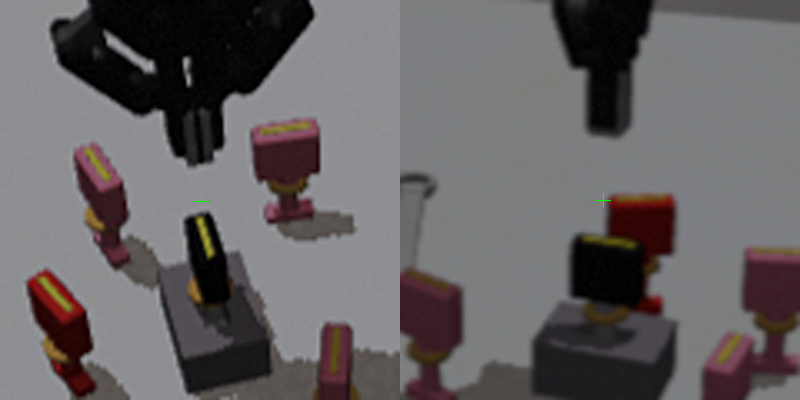

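In the crops, the real fingertips (scene 198,162 and side 608,133) are well above the reported TCP marks (200,200 and 603,200). I'll triangulate the offset.

```bash
python3 - <<'E'
from rig import bot,cams
from h import *
a,b=cams.get_calibration("scene"),cams.get_calibration("side")
# near corner/tip centre guesses
print(bot.read_state()["position"],tri(ray(a,201+199/3.33,175+160/3.33),ray(b,304+207/3.33,152+130/3.33)),bot.read_state()["joint_positions"])
print("knob top",tri(ray(a,201+207/3.33,175+238/3.33),ray(b,304+211/3.33,152+240/3.33)))
print([x for x in dir(bot) if x[0]!='_'],bot.grip_depth)
E
```

```text
[ 516.91781939 -250.97569911  116.75083373] (array([ 519.13843049, -252.58109144,  155.2322019 ]), np.float64(6.988217040838135)) [-4.95340296e-01  1.36440541e-01  1.90320264e+00 -8.95245027e-06
  1.10201507e+00  1.15470924e+00]
knob top (array([ 515.41645256, -251.93263042,   90.94701273]), np.float64(7.068849641284119))
['IKError', 'grip_depth', 'hand_in', 'read_state'] 18.700000000000003
```

The real tips sit about 38 mm short of the reported TCP. The knob top triangulates to 91, as it should. I'll re-open, go down to a reported z of about 20, and grip.

```bash
python3 -m pendant '-0.2 0 0 0 0 0 0;-0.2 0 0 0 0 0 0;-0.2 0 0 0 0 0 0;-0.2 0 0 0 0 0 0;-0.2 0 0 10 0 0 0;-0.2 0 0 25 0 0 0;-0.2 0 0 40 0 0 0;-0.2 0 0 50 0 0 0'; python3 -m pendant '-0.2 0 0 10 0 0 0; -0.2 0 0 20 0 0 0;-0.2 0 0 30 0 0 0;-0.2 0 0 37 0 0 0;-0.2 0 0 42 0 0 0;-0.2 0 0 46 0 0 0;-0.2 0 0 46 0 0 0;-0.2 0 0 46 0 0 0';python3 -m pendant '1 0 0 0 0 0 0; 1 0 0 0 0 0 0;1 0 0 0 0 0 0;1 0 0 0 0 0 0;1 0 0 0 0 0 0;1 0 0 0 0 0 0;1 0 0 0 0 0 0;1 0 0 0 0 0 0' 110
```

```text
t: 6.65
position: [515.9, -250.4, 64.7]
eef_rot: [-3.141, 0.002, -0.079]
wrist_force: [0.1, -0.4, -0.3]
grip_width: 0.601
grasp_force: 0.0
t: 7.65
position: [517.2, -251.1, 21.1]
eef_rot: [3.141, -0.001, -0.079]
wrist_force: [0.4, 0.2, 0.6]
grip_width: 0.602
grasp_force: 0.0
t: 8.65
position: [517.4, -251.3, 21.2]
eef_rot: [3.141, -0.001, -0.079]
wrist_force: [-0.0, 0.2, 4.0]
grip_width: 0.166
grasp_force: 107.9
```

Gripped. I'll lift straight up 70 mm, then measure the rail.

```bash
python3 -m pendant '1 0 0 -4 0 0 0;1 0 0 -10 0 0 0;1 0 0 -20 0 0 0;1 0 0 -30 0 0 0;1 0 0 -40 0 0 0;1 0 0 -50 0 0 0;1 0 0 -60 0 0 0;1 0 0 -70 0 0 0'; python3 - <<'E'
from rig import bot,cams
from h import *
print(bot.read_state()["position"])
a=cams.read_camera("scene");cv2.imwrite("pics/s4.png",a);b=cams.read_camera("side");cv2.imwrite("pics/d4.png",b)
q=cv2.resize(a[160:310,230:530],(800,400),interpolation=cv2.INTER_CUBIC)
cv2.imwrite("pics/m4.png",np.vstack([q,np.hstack([cv2.resize(b[180:330,200:470],(360,200))[:, :],np.zeros((200,440,3),np.uint8)])]))
E
```

```text
t: 9.65
position: [517.0, -251.0, 91.5]
eef_rot: [3.142, -0.0, -0.079]
wrist_force: [0.1, -0.2, -0.8]
grip_width: 0.169
grasp_force: 107.2
[ 517.00185103 -251.02205628   91.53543285]
```

View pics/m4.png

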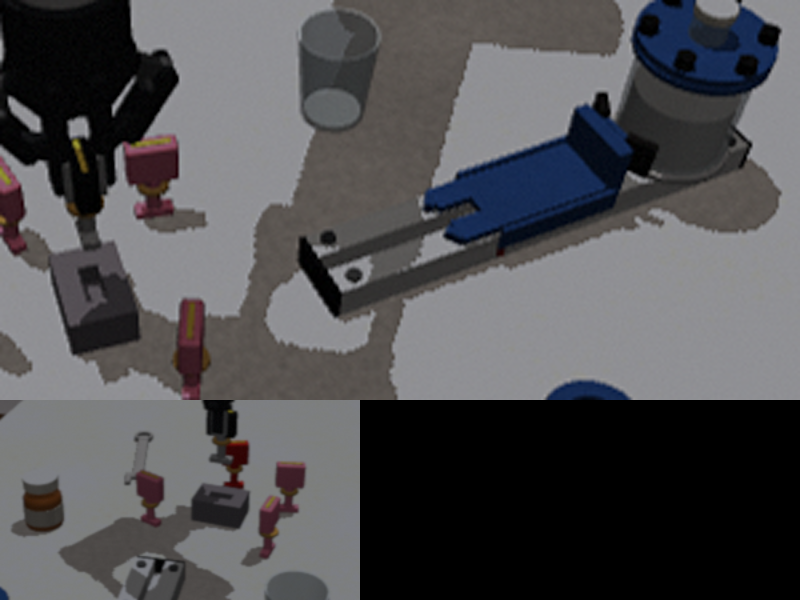

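The bolt is out of the holder, and the rail and shoe are clearly visible, with the red mark at crop (500,250). I'll carry the bolt above the rail's near end and line it up with the rail.

```bash
python3 -m pendant '1 0 0 -20 0 0 0;1 0 0 -40 0 0 -0.17;1 5 -29 -40 0 0 -0.34;1 10 -58 -40 0 0 -0.51;1 15 -87 -40 0 0 -0.68;1 20 -116 -40 0 0 -0.85;1 25 -145 -40 0 0 -1.02;1 31 -174 -40 0 0 -1.19'; python3 -m pendant '1 0 0 0 0 0 -0.15;1 0 0 0 0 0 -0.3;1 0 0 0 0 0 -0.46;1 0 0 0 0 0 -0.46;1 0 0 0 0 0 -0.46;1 0 0 0 0 0 -0.46;1 0 0 0 0 0 -0.46;1 0 0 0 0 0 -0.46'; python3 - <<'E'
from rig import bot,cams
from h import *
print(bot.read_state()["position"])
a=cams.read_camera("wrist");cv2.imwrite("pics/w5.png",a)
E
```

```text
t: 10.75
position: [562.0, -79.1, 131.8]
eef_rot: [3.141, -0.0, 1.116]
wrist_force: [-0.2, -0.7, -1.8]
grip_width: 0.169
grasp_force: 107.5
t: 11.75
position: [561.6, -80.0, 130.8]
eef_rot: [-3.142, -0.0, 1.57]
wrist_force: [-0.3, -0.6, -1.6]
grip_width: 0.171
grasp_force: 107.5
[561.62776548 -80.01673713 130.77473031]
```

View pics/w5.png

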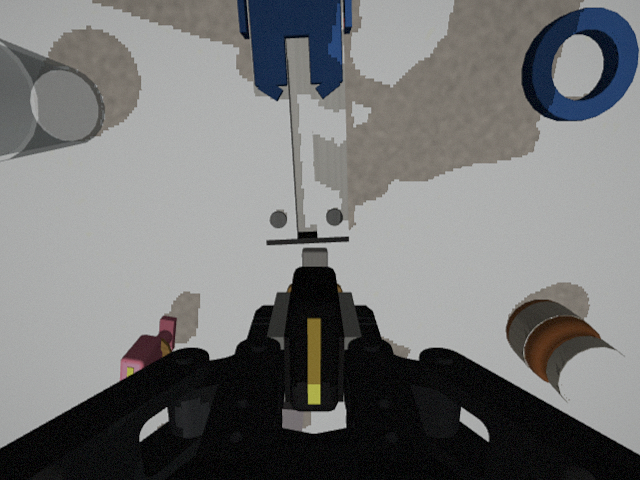

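The wrist view shows the rail end cap from (267,243) to (349,238), screws at (278,219) and (334,217), and the slot running up to the notch's closed end at about (297,37). The bolt head is at (314,258).

```bash
python3 - <<'E'
from rig import cams
from h import *
c=cams.get_calibration("wrist");im=cv2.imread("pics/w5.png");g=cv2.cvtColor(im,cv2.COLOR_BGR2GRAY)
for r in(120,150,180,205):print(r,g[r,280:325:1].tolist())
for uv in((278,219),(334,217)):print("screw",plane(c,*uv,28).round(1))
for uv in((267,243),(349,238)):print("cap",plane(c,*uv,28).round(1))
h=cv2.cvtColor(im,cv2.COLOR_BGR2HSV);b=cv2.inRange(h,(100,120,30),(130,255,255))
for r in(20,30,34,36,38,40,42,50,60,70,80,90):
    x=np.where(b[r,230:370]>0)[0]+230;j=np.where(np.diff(x)>3)[0];print(r,x[:1],[(x[i],x[i+1]) for i in j],x[-1:],)
print("notch end",plane(c,297.5,37,36.5).round(1))
E
```

```text
120 [177, 176, 175, 178, 176, 178, 174, 177, 178, 179, 104, 63, 129, 136, 136, 139, 138, 135, 132, 167, 176, 174, 176, 173, 178, 175, 177, 179, 175, 175, 177, 177, 175, 175, 178, 174, 174, 177, 177, 178, 176, 175, 175, 171, 172]
150 [177, 175, 176, 174, 176, 174, 176, 176, 178, 175, 180, 180, 90, 83, 128, 136, 135, 135, 136, 132, 173, 179, 175, 175, 177, 177, 176, 176, 177, 175, 175, 176, 181, 151, 136, 131, 129, 127, 131, 131, 135, 134, 137, 136, 138]
180 [176, 177, 178, 174, 178, 181, 177, 175, 178, 174, 174, 175, 179, 157, 77, 104, 134, 129, 133, 132, 132, 125, 169, 176, 179, 176, 175, 178, 176, 177, 175, 178, 181, 177, 166, 136, 127, 125, 124, 129, 133, 132, 135, 136, 134]
205 [179, 178, 180, 179, 174, 177, 177, 179, 174, 175, 175, 176, 177, 177, 183, 122, 74, 120, 132, 127, 133, 129, 127, 172, 176, 177, 178, 179, 178, 177, 179, 174, 180, 178, 175, 181, 179, 176, 178, 177, 176, 176, 175, 174, 178]
screw [537.2 -72.7  28. ]
screw [577.4 -71.3  28. ]
cap [528.8 -90.6  28. ]
cap [588.5 -86.9  28. ]
20 [239] [(np.int64(245), np.int64(250)), (np.int64(340), np.int64(345))] [351]
30 [240] [(np.int64(246), np.int64(251)), (np.int64(340), np.int64(345))] [348]
34 [252] [] [340]
36 [252] [(np.int64(291), np.int64(308))] [340]
38 [252] [(np.int64(283), np.int64(309))] [340]
40 [252] [(np.int64(284), np.int64(309))] [340]
42 [252] [(np.int64(284), np.int64(310))] [341]
50 [253] [(np.int64(284), np.int64(310))] [341]
60 [254] [(np.int64(285), np.int64(310))] [341]
70 [254] [(np.int64(285), np.int64(311))] [341]
80 [255] [(np.int64(286), np.int64(311))] [341]
90 [261] [(np.int64(281), np.int64(317))] [332]
notch end [552.9  44.3  36.5]
```

```bash
python3 - <<'E'
from rig import bot,cams
from h import *
c=cams.get_calibration("wrist")
L=np.array([plane(c,u,v,28)[:2] for u,v in((290.4,120),(292.2,150),(293.9,180),(295.7,205))])
N=np.array([plane(c,u,v,36.5)[:2] for u,v in((296.3,40),(297,50),(297.5,60),(298,70),(298.5,80))])
S=np.array([557.3,-72.])
def fit(P):
    vx,vy,x,y=cv2.fitLine(P.astype(np.float32),2,0,.01,.01).ravel();s=np.sign(vy);return np.arctan2(vy*s,vx*s),(x,y)
print("left",fit(L),L.round(1).tolist());print("notch",fit(N),N.round(1).tolist())
yaw=fit(np.r_[N,[S]])[0];print("joint yaw",yaw,"left edge yaw",fit(L)[0])
d=np.array([np.cos(yaw),np.sin(yaw)]);n=np.array([d[1],-d[0]])
C=L+7.25*n;allp=np.r_[C,N,[S]];y2,p=fit(allp);print("all",y2,p)
d=np.array([np.cos(y2),np.sin(y2)]);n=np.array([d[1],-d[0]]);print("resid",((allp-p)@n).round(1))
# knob yellow line in hand, foot: check against tcp
im=cv2.imread("pics/w5.png");m=cv2.inRange(cv2.cvtColor(im,cv2.COLOR_BGR2HSV),(20,110,60),(38,255,255))[310:410,290:340];q=np.argwhere(m)[:,::-1]+[290,310]
zt=bot.read_state()["position"][2]+51+18
Q=np.array([plane(c,*x,zt)[:2] for x in q]);print("knob line",fit(Q),zt,"tcp",bot.read_state()["position"])
for y in(-46.,):
    print("entry",[p[0]+(y-p[1])/np.tan(y2),y])
E
```

```text
left (np.float32(1.6191208), (np.float32(548.6135), np.float32(-34.120327))) [[547.2, -4.7], [548.1, -24.4], [549.0, -44.8], [550.1, -62.5]]
notch (np.float32(1.6179981), (np.float32(552.70276), np.float32(31.08971))) [[552.1, 42.6], [552.5, 36.9], [552.7, 31.2], [553.0, 25.3], [553.2, 19.5]]
joint yaw 1.6154569 left edge yaw 1.6191208
all 1.6176392 (np.float32(554.42395), np.float32(-5.173803))
resid [ 0.1  0.1 -0.   0.2 -0.1  0.   0.  -0.  -0.  -0.3]
knob line (np.float32(1.573344), (np.float32(562.72424), np.float32(-80.56219))) 199.73339916587804 tcp [561.62518151 -80.01348622 130.73339917]
entry [np.float32(556.33777), -46.0]
```

The rail fit is good: yaw 1.618, residuals 0.3 mm or less. I'll go to the entry, down to about 10 mm above the rail, and check up close.

```bash
python3 -m pendant '1 10 -2 0 0 0 -0.02;1 20 -4 10 0 0 -0.047;1 34 -5.8 20 0 0 -0.047;1 34 -5.8 40 0 0 -0.047;1 34 -5.8 60 0 0 -0.047;1 34 -5.8 75 0 0 -0.047;1 34 -5.8 84 0 0 -0.047;1 34 -5.8 84 0 0 -0.047'; python3 - <<'E'
from rig import bot,cams
from h import *
print(bot.read_state()["position"],bot.read_state()["eef_rot"])
a=cams.read_camera("wrist");cv2.imwrite("pics/w6.png",a)
b=cams.read_camera("scene");cv2.imwrite("pics/s6.png",b)
cv2.imwrite("pics/m6.png",np.hstack([cv2.resize(a[60:400,200:430],(406,600)),cv2.resize(b[200:290,330:390],(390,600),interpolation=cv2.INTER_CUBIC)]))
E
```

```text
t: 12.8
position: [555.2, -45.7, 45.9]
eef_rot: [-3.14, -0.0, 1.618]
wrist_force: [0.3, -0.6, -0.9]
grip_width: 0.17
grasp_force: 107.5
[555.18232363 -45.74921275  45.90768881] [-3.13993815e+00 -2.97545456e-04  1.61789519e+00]
```

View pics/m6.png

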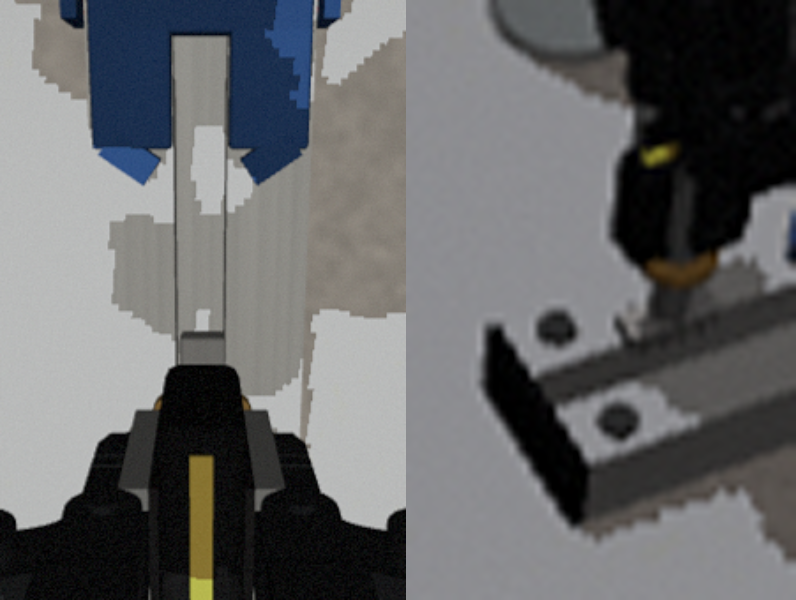

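Up close, the head (crop 182–224, centre 203) is within about 0.5 mm of the slot centre (201). I'll shift by -0.5 mm and lower.

```bash
python3 -m pendant '1 0 -0.5 2 0 0 0;1 0 -0.5 5 0 0 0;1 0 -0.5 8 0 0 0;1 0 -0.5 11 0 0 0;1 0 -0.5 13 0 0 0;1 0 -0.5 15 0 0 0;1 0 -0.5 17 0 0 0;1 0 -0.5 17 0 0 0'
```

```text
t: 13.9
position: [555.2, -46.0, 29.6]
eef_rot: [-3.141, -0.0, 1.618]
wrist_force: [0.4, 0.1, -1.0]
grip_width: 0.172
grasp_force: 107.5
```

```bash
python3 -m pendant '1 0 0 2 0 0 0;1 0 0 4 0 0 0;1 0 0 6 0 0 0;1 0 0 8 0 0 0;1 0 0 9.5 0 0 0;1 0 0 11 0 0 0;1 0 0 11.5 0 0 0;1 0 0 11.5 0 0 0';python3 -m pendant '1 0 0 0.2 0 0 0;1 0 0 0.4 0 0 0;1 0 0 0.7 0 0 0;1 0 0 1 0 0 0;1 0 0 1.2 0 0 0;1 0 0 1.4 0 0 0;1 0 0 1.6 0 0 0;1 0 0 1.6 0 0 0'
```

```text
t: 14.9
position: [555.3, -46.0, 18.2]
eef_rot: [-3.142, 0.0, 1.618]
wrist_force: [-1.0, -0.1, -1.4]
grip_width: 0.17
grasp_force: 107.5
t: 15.9
position: [555.3, -46.0, 16.7]
eef_rot: [-3.142, -0.0, 1.618]
wrist_force: [0.2, 0.2, -1.8]
grip_width: 0.168
grasp_force: 107.5
```

```bash
python3 -m pendant '1 0 0 0.2 0 0 0;1 0 0 0.4 0 0 0;1 0 0 0.6 0 0 0;1 0 0 0.8 0 0 0;1 0 0 1 0 0 0;1 0 0 1.1 0 0 0;1 0 0 1.1 0 0 0;1 0 0 1.1 0 0 0'
```

```text
t: 16.9
position: [555.4, -46.0, 15.6]
eef_rot: [3.142, 0.0, 1.618]
wrist_force: [-1.0, 0.2, -2.0]
grip_width: 0.168
grasp_force: 107.5
```

```bash
python3 -m pendant '1 0 0 0.1 0 0 0;1 0 0 0.2 0 0 0;1 0 0 0.3 0 0 0;1 0 0 0.4 0 0 0;1 0 0 0.5 0 0 0;1 0 0 0.6 0 0 0;1 0 0 0.7 0 0 0;1 0 0 0.7 0 0 0'
```

```text
t: 17.9
position: [555.5, -46.1, 15.3]
eef_rot: [3.141, 0.0, 1.618]
wrist_force: [-2.0, -1.7, 3.8]
grip_width: 0.171
grasp_force: 108.4
```

On the floor (about 6 N). I'll ease off 0.4 mm and slide toward the notch.

```bash
python3 -m pendant '1 0 0 -0.4 0 0 0;1 6 0 -0.4 0 0 0;1 14 0 -0.4 0 0 0;1 22 0 -0.4 0 0 0;1 30 0 -0.4 0 0 0;1 38 0 -0.4 0 0 0;1 44 0 -0.4 0 0 0;1 48 0 -0.4 0 0 0'; python3 -m pendant '1 4 0 0 0 0 0;1 8 0 0 0 0 0;1 12 0 0 0 0 0;1 16 0 0 0 0 0;1 20 0 0 0 0 0;1 24 0 0 0 0 0;1 27 0 0 0 0 0;1 27 0 0 0 0 0'
```

```text
t: 18.9
position: [553.1, 2.4, 15.3]
eef_rot: [-3.142, 0.0, 1.618]
wrist_force: [1.0, -1.6, 0.8]
grip_width: 0.17
grasp_force: 107.8
t: 19.9
position: [551.8, 29.4, 15.3]
eef_rot: [-3.142, -0.001, 1.618]
wrist_force: [0.5, -0.1, 0.8]
grip_width: 0.168
grasp_force: 107.8
```

```bash
python3 -m pendant '1 1.5 0 0 0 0 0;1 3 0 0 0 0 0;1 4.5 0 0 0 0 0;1 6 0 0 0 0 0;1 7.5 0 0 0 0 0;1 9 0 0 0 0 0;1 10 0 0 0 0 0;1 11 0 0 0 0 0'
```

```text
t: 20.9
position: [551.3, 39.5, 15.3]
eef_rot: [-3.142, 0.001, 1.618]
wrist_force: [-0.4, -5.7, 1.3]
grip_width: 0.17
grasp_force: 107.8
```

```bash
python3 -m pendant '1 0.7 0 0 0 0 0;1 1.4 0 0 0 0 0;1 2.1 0 0 0 0 0;1 2.8 0 0 0 0 0;1 3.5 0 0 0 0 0;1 4.2 0 0 0 0 0;1 5 0 0 0 0 0;1 5 0 0 0 0 0'
```

```text
t: 21.9
position: [551.1, 43.9, 15.3]
eef_rot: [-3.142, 0.002, 1.618]
wrist_force: [0.9, -6.0, 0.4]
grip_width: 0.167
grasp_force: 107.8
```

```bash
python3 -m pendant '1 0.3 0 0 0 0 0;1 0.6 0 0 0 0 0;1 0.9 0 0 0 0 0;1 1.2 0 0 0 0 0;1 1.5 0 0 0 0 0;1 1.8 0 0 0 0 0;1 2.1 0 0 0 0 0;1 2.1 0 0 0 0 0'
```

```text
t: 22.9
position: [551.0, 45.9, 15.3]
eef_rot: [-3.142, 0.002, 1.618]
wrist_force: [0.0, -4.9, 0.9]
grip_width: 0.172
grasp_force: 107.8
```

```bash
python3 -m pendant '1 0.3 0 0 0 0 0;1 0.6 0 0 0 0 0;1 0.9 0 0 0 0 0;1 1.2 0 0 0 0 0;1 1.5 0 0 0 0 0;1 1.8 0 0 0 0 0;1 2.1 0 0 0 0 0;1 2.1 0 0 0 0 0'
```

```text
t: 23.9
position: [550.9, 48.0, 15.3]
eef_rot: [-3.142, 0.002, 1.618]
wrist_force: [0.9, -5.9, 1.8]
grip_width: 0.164
grasp_force: 107.8
```

```bash
python3 -m pendant '1 0.3 0 0 0 0 0;1 0.6 0 0 0 0 0;1 0.9 0 0 0 0 0;1 1.2 0 0 0 0 0;1 1.5 0 0 0 0 0;1 1.8 0 0 0 0 0;1 2 0 0 0 0 0;1 2 0 0 0 0 0'
```

```text
t: 24.9
position: [550.9, 50.0, 15.3]
eef_rot: [-3.142, 0.002, 1.618]
wrist_force: [-0.2, -5.7, 1.3]
grip_width: 0.169
grasp_force: 107.8
```

```bash
python3 -m pendant '1 0.2 0 0 0 0 0;1 0.4 0 0 0 0 0;1 0.6 0 0 0 0 0;1 0.8 0 0 0 0 0;1 1 0 0 0 0 0;1 1.2 0 0 0 0 0;1 1.4 0 0 0 0 0;1 1.4 0 0 0 0 0'
```

```text
t: 25.9
position: [550.8, 51.4, 15.3]
eef_rot: [-3.141, 0.002, 1.618]
wrist_force: [0.2, -5.6, 0.5]
grip_width: 0.172
grasp_force: 107.8
```

```bash
python3 -m pendant '1 0.2 0 0 0 0 0;1 0.4 0 0 0 0 0;1 0.6 0 0 0 0 0;1 0.8 0 0 0 0 0;1 1 0 0 0 0 0;1 1.2 0 0 0 0 0;1 1.2 0 0 0 0 0;1 1.2 0 0 0 0 0'
```

```text
t: 26.9
position: [550.7, 52.5, 15.3]
eef_rot: [-3.141, 0.002, 1.618]
wrist_force: [0.5, -6.5, -0.1]
grip_width: 0.169
grasp_force: 107.8
```

```bash
python3 -m pendant '1 0.2 0 0 0 0 0;1 0.4 0 0 0 0 0;1 0.6 0 0 0 0 0;1 0.8 0 0 0 0 0;1 1 0 0 0 0 0;1 1 0 0 0 0 0;1 1 0 0 0 0 0;1 1 0 0 0 0 0'
```

```text
t: 27.9
position: [550.7, 53.5, 15.3]
eef_rot: [-3.142, 0.002, 1.618]
wrist_force: [-0.2, -6.4, 1.8]
grip_width: 0.168
grasp_force: 107.8
```

```bash
python3 - <<'E'
from rig import bot,cams
from h import *
c=cams.get_calibration("scene");im=cams.read_camera("scene");h=cv2.cvtColor(im,cv2.COLOR_BGR2HSV)
m=cv2.inRange(h,(0,120,40),(10,255,255))|cv2.inRange(h,(170,120,40),(180,255,255));m[:,:380]=0;m[:,480:]=0;m[300:]=0;m[:220]=0
k,l,s,ce=cv2.connectedComponentsWithStats(m)
for i in range(1,k):print(ce[i],s[i],[plane(c,*ce[i],z).round(1).tolist() for z in(8,14,20,28)])
b=cv2.imread("pics/s4.png");h=cv2.cvtColor(b,cv2.COLOR_BGR2HSV);m=cv2.inRange(h,(0,120,40),(10,255,255))|cv2.inRange(h,(170,120,40),(180,255,255));m[:,:380]=0;m[:,480:]=0;m[300:]=0;m[:220]=0
k,l,s,ce=cv2.connectedComponentsWithStats(m)
for i in range(1,k):print(ce[i],s[i],[plane(c,*ce[i],z).round(1).tolist() for z in(8,14,20,28)])
E
```

```text
[418. 255.] [418 255   1   1   1] [[583.9, 53.6, 8.0], [588.1, 49.9, 14.0], [592.3, 46.3, 20.0], [597.9, 41.4, 28.0]]
[418. 255.] [418 255   1   1   1] [[583.9, 53.6, 8.0], [588.1, 49.9, 14.0], [592.3, 46.3, 20.0], [597.9, 41.4, 28.0]]
```

```bash
python3 -m pendant '1 0.2 0 0 0 0 0;1 0.4 0 0 0 0 0;1 0.6 0 0 0 0 0;1 0.8 0 0 0 0 0;1 1 0 0 0 0 0;1 1 0 0 0 0 0;1 1 0 0 0 0 0;1 1 0 0 0 0 0'
```

```text
t: 28.95
position: [550.7, 53.9, 15.3]
eef_rot: [-3.142, 0.003, 1.619]
wrist_force: [0.4, -7.8, 1.5]
grip_width: 0.169
grasp_force: 107.9
```

```bash
python3 -m pendant '1 0.2 0 0 0 0 0;1 0.4 0 0 0 0 0;1 0.6 0 0 0 0 0;1 0.8 0 0 0 0 0;1 1 0 0 0 0 0;1 1 0 0 0 0 0;1 1 0 0 0 0 0;1 1 0 0 0 0 0'
```

```text
t: 29.95
position: [550.7, 54.1, 15.4]
eef_rot: [-3.142, 0.004, 1.619]
wrist_force: [0.2, -12.1, 1.6]
grip_width: 0.168
grasp_force: 107.9
```

The shoe is home at y≈54 and the force is rising. I'll go to about 15 N and hold.

```bash
python3 -m pendant '1 0.2 0 0 0 0 0;1 0.4 0 0 0 0 0;1 0.6 0 0 0 0 0;1 0.6 0 0 0 0 0;1 0.6 0 0 0 0 0;1 0.6 0 0 0 0 0;1 0.6 0 0 0 0 0;1 0.6 0 0 0 0 0'; python3 -c "
from rig import bot
s=bot.read_state();print(s['wrist_force'],s['position'])"
```

```text
t: 30.95
position: [550.7, 54.1, 15.4]
eef_rot: [-3.141, 0.005, 1.619]
wrist_force: [1.2, -13.1, 1.0]
grip_width: 0.173
grasp_force: 107.9
[  1.20621254 -13.11969131   1.01805626] [550.66431185  54.12519514  15.36504794]
```

```bash
python3 -m pendant '1 0.2 0 0 0 0 0;1 0.5 0 0 0 0 0;1 0.5 0 0 0 0 0;1 0.5 0 0 0 0 0;1 0.5 0 0 0 0 0;1 0.5 0 0 0 0 0;1 0.5 0 0 0 0 0;1 0.5 0 0 0 0 0'; python3 -m pendant '1 0 0 0 0 0 0;1 -0.4 0 0 0 0 0;1 -0.8 0 0 0 0 0;1 -1 0 0 0 0 0;1 -1 0 0 0 0 0.06;1 -1 0 0 0 0 0.14;1 -1 0 0 0 0 0.2;1 -1 0 0 0 0 0.2'
```

```text
t: 31.95
position: [550.7, 54.2, 15.4]
eef_rot: [-3.141, 0.005, 1.619]
wrist_force: [0.8, -14.2, 2.2]
grip_width: 0.169
grasp_force: 107.9
t: 32.95
position: [549.7, 54.1, 15.3]
eef_rot: [-3.14, 0.004, 1.419]
wrist_force: [-1.4, -11.0, 4.1]
grip_width: 0.168
grasp_force: 108.3
```

```bash
python3 -m pendant '1 0 0 0 0 0 0.06;1 0 0 0 0 0 0.12;1 0 0 0 0 0 0.18;1 0 0 0 0 0 0.24;1 0 0 0 0 0 0.3;1 0 0 0 0 0 0.36;1 0 0 0 0 0 0.42;1 0 0 0 0 0 0.42'; python3 -c "
from rig import bot
s=bot.read_state();print(s['wrist_torque'])"
```

```text
t: 33.95
position: [549.1, 53.9, 15.3]
eef_rot: [-3.142, 0.005, 0.999]
wrist_force: [-3.4, -11.2, 5.5]
grip_width: 0.168
grasp_force: 108.5
[-2.19768386  0.64472009  0.06277297]
```

```bash
python3 -m pendant '1 -0.5 -0.8 0 0 0 0.06;1 -0.5 -0.8 0 0 0 0.12;1 -0.5 -0.8 0 0 0 0.18;1 -0.5 -0.8 0 0 0 0.24;1 -0.5 -0.8 0 0 0 0.3;1 -0.5 -0.8 0 0 0 0.36;1 -0.5 -0.8 0 0 0 0.44;1 -0.5 -0.8 0 0 0 0.44'; python3 -c "
from rig import bot
s=bot.read_state();print(s['wrist_torque'])"
```

```text
t: 34.95
position: [549.4, 53.7, 15.4]
eef_rot: [3.138, 0.003, 0.559]
wrist_force: [-1.0, -13.0, 2.7]
grip_width: 0.171
grasp_force: 108.0
[-2.40991104  0.03480467  0.02597406]
```

```bash
python3 -m pendant '1 -0.5 0.8 0 0 0 0.06;1 -0.5 0.8 0 0 0 0.12;1 -0.5 0.8 0 0 0 0.19;1 -0.5 0.8 0 0 0 0.26;1 -0.5 0.8 0 0 0 0.33;1 -0.5 0.8 0 0 0 0.42;1 -0.5 0.8 0 0 0 0.51;1 -0.5 0.8 0 0 0 0.51'; python3 -c "
from rig import bot
s=bot.read_state();print(s['wrist_torque'])"
```

```text
t: 35.95
position: [549.6, 53.3, 15.3]
eef_rot: [3.138, 0.0, 0.048]
wrist_force: [0.1, -9.6, 2.1]
grip_width: 0.17
grasp_force: 107.9
[-2.01792407e+00 -5.99082181e-02 -3.80613379e-04]
```

```bash
python3 -m pendant '1 0 0.5 0 0 0 0;1 0 1 0 0 0 0;1 0 1.5 0 0 0 0;1 0 2 0 0 0 0;1 0 2 0 0 0 0;1 0 2 0 0 0 0;1 0 2 0 0 0 0;1 0 2 0 0 0 0'; cat > k.py <<'E'
from rig import bot,cams
from h import *
c=cams.get_calibration("wrist");im=cams.read_camera("wrist");m=cv2.inRange(cv2.cvtColor(im,cv2.COLOR_BGR2HSV),(20,110,60),(38,255,255))
k,l,s,ce=cv2.connectedComponentsWithStats(m)
for i in range(1,k):
    if s[i,4]>60:
        q=np.argwhere(l==i)[:,::-1];P=np.array([plane(c,*x,84)[:2] for x in q],np.float32);v=cv2.fitLine(P,2,0,.01,.01).ravel()
        print(ce[i].round(),s[i,4],"yaw",np.arctan2(v[1],v[0]).round(3),v[2:].round(1),np.ptp(P,0).round(1))
E
python3 k.py
```

```text
t: 36.95
position: [549.7, 53.2, 15.3]
eef_rot: [3.14, 0.0, 0.048]
wrist_force: [0.2, -5.6, 1.2]
grip_width: 0.168
grasp_force: 108.2
[314. 360.] 1206 yaw 0.05 [549.6  53.9] [30.9  5.6]
```

```bash
python3 -m pendant '1 0 0.5 0 0 0 0;1 0 1 0 0 0 0;1 0 1 0 0 0 0;0 0 1 0 0 0 0;0 0 1 0 0 0 0;0 0 1 0 0 0 0;0 0 1 0 0 0 0;0 0 1 0 0 0 0' 20; python3 -m pendant '0 0 0 0 0 0 0;0 0 0 -5 0 0 0;0 0 0 -15 0 0 0;0 0 0 -30 0 0 0;0 0 0 -50 0 0 0;0 0 0 -70 0 0 0;0 0 0 -95 0 0 0;0 0 0 -120 0 0 0'; python3 k.py
```

```text
t: 38.0
position: [549.7, 52.9, 15.3]
eef_rot: [-3.141, 0.0, 0.048]
wrist_force: [0.4, -0.8, -0.1]
grip_width: 0.498
grasp_force: 0.0
t: 39.0
position: [550.0, 52.9, 137.4]
eef_rot: [-3.142, -0.001, 0.048]
wrist_force: [0.1, -0.6, -0.1]
grip_width: 0.5
grasp_force: 0.0
[330. 232.] 77 yaw 0.075 [561.4  44.6] [12.9  3. ]
[314. 249.] 387 yaw 0.049 [550.2  53. ] [30.4  5.6]
[626. 411.] 137 yaw 1.393 [ 445.  -165.2] [ 6.5 19.2]
```

```bash
python3 -c "
from rig import bot
print(bot.hand_in())"
```

```text
the job is handed in; nothing more can be done
None
```

The T-bolt is locked crosswise in the rail pocket: I pressed the shoe home with about 14 N on the wrist sensor, gave the knob its quarter turn, released it, and handed the job in at about 39 s; no verdict was shown, and I did not re-measure the shoe after letting go.

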